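# Lock the decorating wheel: trap its spring plunger under the gate

## Robot

A 6-joint arm with a two-finger parallel gripper is mounted at the origin on the work surface. World frame = base frame: x ahead of the robot, y to its left, z up, the work surface at z = 0. Lengths are in m, angles in rad, forces in N, time in s.
With the tool pointing down it reaches from about 0.25 to 0.775 m from the base axis. Payload 4 kg.
Tool frame: the origin (TCP) lies at the very end of the fingers, on their centre line; the grasp point (between the pads) lies 19 mm behind it; x points along the fingers, y is the direction in which the jaws open and shut, and the axes are right-handed (so a half turn about x gives the same grasp; the last joint's range is limited). The gripper opens to 94 mm and grips with 3 to 60 N. Pads are 16 mm wide; open, the fingers measure 119 mm over their backs; the gripper's body (75 mm by 177 mm) begins 78 mm behind the grasp point.
Start: joints at [-1.344, 0.087, 1.371, -0, 1.684, -0.103], TCP at [0.178, -0.52, 0.172] pointing down, gripper open.
Joint ranges: [-3.1, 3.1], [-0.76, 2.03], [0.27, 2.55], [-1.08, 4.22], [0.17, 2.65], [-2.57, 2.57]. Speed limits (rad/s): [2.79, 2.79, 3.14, 3.14, 3.14, 3.14].

## Interface

Orientations are given as [roll, pitch, yaw] about the fixed x, y, z axes, in that order (R = Rz(yaw) Ry(pitch) Rx(roll)).
In Python, from bench import robot gives the robot as it stands.
- The arm moves only by the tool carry_out, never from a script. Its argument "targets" is a list of rows, each a list of 5 numbers: the closure, from 0 (fully open) to 1 (shut), then the shift along the tool's x, y, z in cm, then the turn about the tool's x in degrees. In form: [[fingers, tx, ty, tz, turn], ...]. A call has 1 to 20 rows; each row shifts and turns the commanded pose from where the row before left it, along the tool's axes as they then stand; what a row does not reach is not made up. A row lasts 1/10 s, in which the tool goes at most 50 mm and 8.59 degrees, less where a joint would pass 70% of its speed; a pose out of reach is approached as far as the arm can. A call is refused whole if a number of a shift passes 5 or a number of a turn 8.59, either way. A call with a gripper value outside its range is refused whole. The fingers move at their own pace and stop on an object; the grip force is fixed at half the most. Time passes only in rows, so rows that do not move let the fingers close. It gives the time, the measured TCP pose, the force and the opening at its end, in the units of the state.
- robot.get_obs(): the state, without advancing time (a new reading comes with each control period).
- robot.snapshot(name): name is "scene" or "top" or "wrist"; returns a dict with "image" (480x640x3 uint8, red, green, blue), "camera_matrix" (3x3 intrinsics, pixels), "pose" (4x4, takes a point from camera to world coordinates). Camera axes: x right, y up, looking along -z (the intrinsics and any distortion apply to the point x, -y, -z); pixel columns grow to the right and rows downward; lengths in m; the calibration is good to about 2 mm. A picture is of the moment at which its call begins. There is no depth.
- robot.close_job(): hands the job in, once; it reports no verdict.
The state is a dict: "time": time; "joint_positions": joint angles; "qvel": joint speeds; "joint_torque": joint torques, N m; "tool_pos": TCP position; "ee_rot": TCP orientation; "wrist_force": force on the tool from outside, world axes, zero at the start; "wrist_torque": the same for the moment, N m; "width": finger opening in m.
Only numpy, scipy, OpenCV 4.12 (cv2) and the standard library are available. Lean on these libraries where they do the work, as an engineer would, in place of code of your own. Each camera call takes 0.05 s, during which the arm holds its last target. There are 200 camera calls.

## Task

Lock the pottery turntable so that its wheel cannot turn: push the spring plunger of the lock fully down into its housing and, while holding it down, slide the gate bar all the way over the plunger's raised block, then let go so that the gate keeps the plunger down. Press and push gently, never with more than about 35 N, and leave the bowl, jars and other things on the table where they are.

Things in the scene. Friction and masses are not known exactly. Their poses are not given: they have to be found in the camera images.
- turntable: Fixed pottery turntable, the wheel lock at its near end. Origin on the table top, under the middle of the lock. x runs from the lock to the wheel (aluminium disc 200 mm across, top 50 mm above the table, centre at x 195, y 20 mm); z up; y is the way the gate slides to lock. All y and x below are in this frame, in mm; heights are above the table.
- lock_seat (a point): Where the lock nominally stands (on the table top, same point as the turntable's origin). The lock is a grey box 90 mm (x) by 150 mm (y), top at 46 mm, on rubber packing of unknown thickness: the whole lock with plunger and gate truly sits 0 to 14 mm HIGHER than the nominal heights given, up to 4 mm off in x and in y, and up to 0.03 rad turned.
- tread (a point): Nominal point on the plunger's tread (flat plain steel step to push on), at x 0, y -36, height 62 mm with the plunger out (12 mm lower when fully in). It is fixed to the turntable and moves neither with the plunger nor with the true lock height. The tread is 36 mm wide in x and runs in y from -62 to 14. Rails 4 mm high stand on the box top at x 27 to 30 on both sides.
- block (a point): Nominal top middle of the plunger's raised steel block, at x 0, y 24, height 76 mm with the plunger out (14 mm above the tread). Block: 36 mm in x, y from 14 to 34; one piece with the tread. The steel base plate goes on under it to y 50. Fixed to the turntable like the tread point.
- plunger (a joint): Plunger pressed straight down by its tread: 0 m out, 0.012 m at its hard stop. The spring takes about 7 N at first, 12 N at the stop. Until it is 0.0105 m in, its raised block stops the gate; it must stay deeper while the gate passes. Trapped under the gate it rests near 0.0105 m.
- gate (a joint): Gate (keeper): aluminium bar across the plunger on two cheeks 62 mm apart; 88 mm in x, 20 mm thick in y, underside at 65.5, top at 87.5 mm (nominal). At value q (m) it covers y from -14 mm + q to 6 mm + q. Starts at 0 to 0.005; 0.022 is home at its end stop, over the block. Friction 1.5 N, stays where left. Push its -y face with something that stands on the tread.
- bowl: Terracotta bowl 100 mm across, 50 mm high, standing on the wheel. Origin: centre of its underside. Leave alone.
- jar_left: Amber glass jar 60 mm across, 85 mm high, beside the lock at its +y side. Origin: centre of underside. Leave alone.
- jar_right: Clear glass jar 54 mm across, 75 mm high, beside the lock at its -y side. Origin: centre of underside. Leave alone.
- brush: Brush lying on the right of the table. Leave alone.
- cup: White cup 80 mm across, 90 mm high, on the left of the table. Origin: centre of underside. Leave alone.
- glaze_pot: White jar 80 mm across, 100 mm high, far left on the table. Origin: centre of underside. Leave alone.
- test_tile: Terracotta tile 80 by 80 by 8 mm lying on the right of the table. Leave alone.

How it is judged:
By the outcome, as a careful person would: the job done as asked, in the order asked, and still so for the second after the job is handed in, with the robot touching nothing.
It also fails if it takes over 69 s, if anything falls off the work surface, if the arm or the gripper's body presses on something with over 40 N, if the wrist force passes 120 N, or if a joint passes its speed limit or range.

## Working session

There is one attempt and no reset: what is moved stays moved. The work goes in short steps, Python scripts to look and compute and a tool call to move; the robot and the scene stay as the last step left them, time stands still between calls to the robot, and variables do not carry over. Pictures are saved under pics/ and viewed, about 8 in all and at most 12, crops included, and the job is handed in when it is done.

Besides the shell and the picture viewer there is one more tool, called after "Request:" by a JSON object that holds its "fn" and its "kwargs". carry_out: Moves the arm, as the interface text tells. Its arguments: {"type":"object","properties":{"targets":{"type":"array","items":{"type":"array","items":{"type":"number"}}}},"required":["targets"]}

```bash
mkdir -p pics; ls; python3 - <<'E'
from bench import robot
import cv2,numpy as np
o=robot.get_obs();print(o)
for n in("scene","top"):
    s=robot.snapshot(n);cv2.imwrite(f"pics/{n}0.png",s["image"][:,:,::-1]);print(n,s["camera_matrix"],s["pose"],[k for k in s])
    np.savez(f"pics/{n}0.npz",K=s["camera_matrix"],P=s["pose"])
E
```

```text
pics
{'time': 0.0, 'joint_positions': array([-1.34410541e+00,  8.79336640e-02,  1.37226254e+00, -2.25851505e-05,
        1.68360096e+00, -1.03109920e-01]), 'qvel': array([ 0.00056485,  0.00023714,  0.00118477, -0.00199289, -0.00053115,
        0.00085612]), 'joint_torque': array([-1.73371509e-04, -3.40183353e+01, -3.02424932e+01,  7.18196877e-02,
        3.30556172e-02, -1.72528748e-04]), 'tool_pos': array([ 0.17795946, -0.51974558,  0.17071173]), 'ee_rot': array([-1.6637242 ,  1.5685917 ,  1.80766677]), 'wrist_force': array([ 0.3733739 ,  0.60733236, -1.02558208]), 'wrist_torque': array([-0.00266989,  0.01814111, -0.00873805]), 'width': 0.09393577210569183}
scene [[460.27308759   0.         314.11905319]
 [  0.         460.27308759 241.47298436]
 [  0.           0.           1.        ]] [[-0.33783112 -0.78727539  0.5158174   1.29728807]
 [ 0.94107658 -0.29165494  0.17120824  0.2313515 ]
 [ 0.01565266  0.54326315  0.83941655  1.23166064]
 [ 0.          0.          0.          1.        ]] ['image', 'camera_matrix', 'pose']
top [[570.90007022   0.         324.06102925]
 [  0.         570.90007022 232.36086879]
 [  0.           0.           1.        ]] [[-1.78241683e-02  9.88911347e-01 -1.47433533e-01  3.57299200e-01]
 [-9.99841003e-01 -1.75529191e-02  3.14076112e-03  6.19711809e-03]
 [ 5.18045436e-04  1.47466073e-01  9.89066979e-01  1.50641345e+00]
 [ 0.00000000e+00  0.00000000e+00  0.00000000e+00  1.00000000e+00]] ['image', 'camera_matrix', 'pose']
```

View pics/scene0.png

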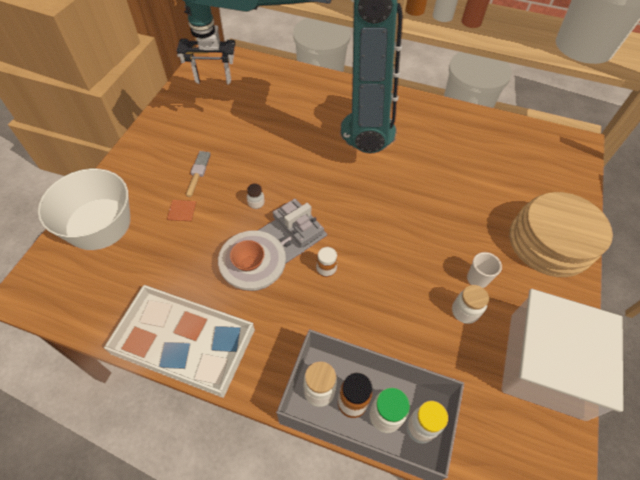

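View pics/top0.png

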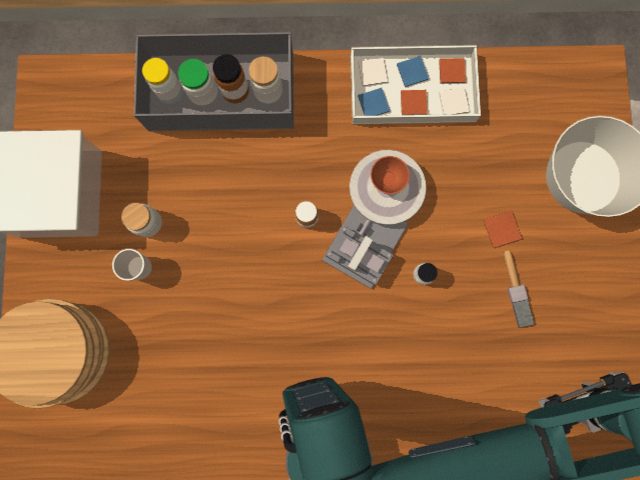

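The top view shows the lock around (362,248), the wheel centre near (388,187), jar_left at (307,213) and jar_right at (427,272). I'll enlarge both views around the lock.

```bash
python3 - <<'E'
import cv2,numpy as np
a=cv2.imread("pics/top0.png")[140:300,285:445];b=cv2.imread("pics/scene0.png")[180:290,205:350]
cv2.imwrite("pics/c1.png",cv2.resize(a,(600,600),interpolation=cv2.INTER_CUBIC))
K=np.load("pics/top0.npz")
def pt(u,v,z):
    d=K["P"][:3,:3]@np.array([(u-K["K"][0,2])/K["K"][0,0],-(v-K["K"][1,2])/K["K"][1,1],-1]);c=K["P"][:3,3]
    return c+d*(z-c[2])/d[2]
print(pt(388,187,.05),pt(362,248,.05))
E
```

```text
[ 0.69113287 -0.16743895  0.05      ] [ 0.53205461 -0.095149    0.05      ]
```

View pics/c1.png

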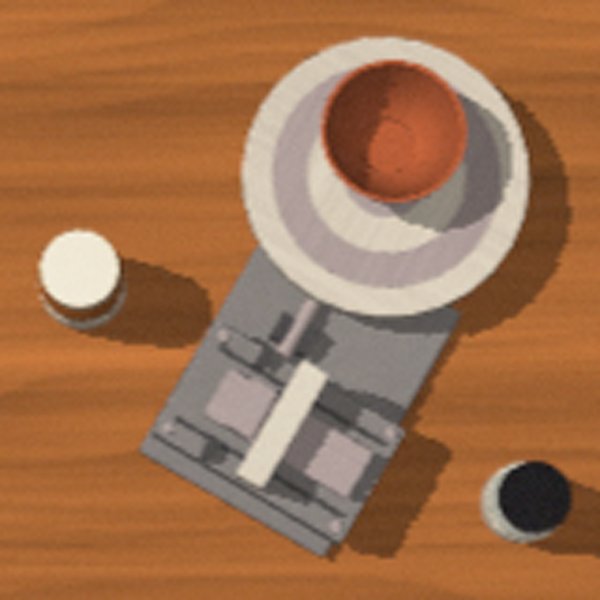

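```bash
cat > h.py <<'E'
from bench import robot
import cv2,numpy as np
from scipy.spatial.transform import Rotation as Ro
def pt(P,K,u,v,z):
    d=P[:3,:3]@np.array([(u-K[0,2])/K[0,0],-(v-K[1,2])/K[1,1],-1]);c=P[:3,3]
    return c+d*(z-c[2])/d[2]
def proj(P,K,X):
    q=P[:3,:3].T@(np.array(X)-P[:3,3]);return K[0,0]*q[0]/-q[2]+K[0,2],K[1,2]-K[1,1]*q[1]/-q[2]
def L(o,yaw,p): # lock frame mm -> world
    c,s=np.cos(yaw),np.sin(yaw);return np.array([o[0]+(c*p[0]-s*p[1])/1e3,o[1]+(s*p[0]+c*p[1])/1e3,p[2]/1e3])
def need(target,jawyaw):
    o=robot.get_obs();R=Ro.from_euler("xyz",o["ee_rot"]).as_matrix()
    d=R.T@(np.array(target)-o["tool_pos"]);y=R[:,1]
    cur=np.arctan2(y[1],y[0]);t=-(np.degrees(jawyaw-cur)) # tool x is down: + turn lowers yaw
    print("shift cm",d*100,"turn deg",(t+90)%180-90,"tool x",R[:,0],"f",o["wrist_force"],"pos",o["tool_pos"],"t",o["time"],"w",o["width"])
E
python3 - <<'E'
from h import *
D=np.load("pics/top0.npz");P,K=D["P"],D["K"]
f=lambda u,v,z:pt(P,K,285+(u-1.4)/3.75,140+(v-1.4)/3.75,z)
w=f(385,177,.05)
for h in(0,.007,.014):
    c=[f(u,v,.0875+h) for u,v in((300,362),(326,373),(265,488),(238,475))]
    a=(c[0]+c[1])/2;b=(c[2]+c[3])/2;d=a-b;yaw=np.arctan2(d[1],d[0]);m=(a+b)/2
    print(h,"len",np.linalg.norm(d),"yaw",yaw,"mid",m,"wheel",w)
    e=np.array([np.cos(yaw),np.sin(yaw)]);n=np.array([-e[1],e[0]])
    o=w[:2]-.195*e-.02*n;print(" origin from wheel",o,"gate mid in lock",(m[:2]-o)@e*1e3,(m[:2]-o)@n*1e3)
    # box corners at near end, top 46
    for u,v in((141,452),(327,556)):
        q=f(u,v,.046+h)[:2]-o;print("  box corner",q@e*1e3,q@n*1e3)
need(L(o,yaw,(0,-33,130)),yaw)
E
```

```text
0 len 0.08706047649913978 yaw -0.5173582826631484 mid [ 0.51565551 -0.08702036  0.0875    ] wheel [ 0.69162829 -0.16561029  0.05      ]
 origin from wheel [ 0.51225646 -0.08654862] gate mid in lock 3.1875329224245212 1.2711168006615463
  box corner -54.65811534688215 77.17019944617961
  box corner -56.3623819935417 -67.85627583089561
0.007 len 0.08663097649439316 yaw -0.5173582826631485 mid [ 0.51487429 -0.08656049  0.0945    ] wheel [ 0.69162829 -0.16561029  0.05      ]
 origin from wheel [ 0.51225646 -0.08654862] gate mid in lock 2.281098118729165 1.2844230239595027
  box corner -55.261528714532204 76.81933086329295
  box corner -56.957626533050004 -67.51200885218606
0.014 len 0.08620147648964664 yaw -0.5173582826631484 mid [ 0.51409306 -0.08610061  0.1015    ] wheel [ 0.69162829 -0.16561029  0.05      ]
 origin from wheel [ 0.51225646 -0.08654862] gate mid in lock 1.37466331503398 1.2977292472576043
  box corner -55.86494208218226 76.46846228040633
  box corner -57.552871072558375 -67.1677418734764
shift cm [  4.14771186 -27.97136098 -43.18301606] turn deg -41.457352230932905 tool x [-4.25628574e-04  1.88875572e-03 -9.99998126e-01] f [0.04149143 0.51591101 1.20841483] pos [ 0.17800991 -0.51981893  0.17084834] t 0.1 w 0.09397454400689577
```

Request:
{"fn": "carry_out", "kwargs": {"targets": [[1,0,-1.1,-1.7,0],[1,0,-1.6,-2.5,0],[1,0,-1.6,-2.5,0],[1,0,-1.6,-2.5,0],[1,0,-1.6,-2.5,0],[1,0,-1.6,-2.5,0],[1,0,-1.6,-2.5,0],[1,0,-1.6,-2.5,0],[1,0,-1.6,-2.5,0],[1,0,-1.6,-2.5,0],[1,0,-1.6,-2.5,0],[1,0,-1.6,-2.5,0],[1,0,-1.6,-2.5,0],[1,0,-1.6,-2.5,0],[1,0,-1.6,-2.5,0],[1,0,-1.6,-2.5,0],[1,0,-1.6,-2.5,0],[1,0,-1.6,-2.5,0],[1,0,0,0,0],[1,0,0,0,0]]}}

```text
time: 2.1
tool_pos: [0.5041, -0.1084, 0.1715]
ee_rot: [-0.291, 1.57, -3.101]
wrist_force: [0.1, 0.6, -0.8]
width: 0.0002
```

Request:
{"fn": "carry_out", "kwargs": {"targets": [[1,0,0,0,-6.9],[1,0,0,0,-6.9],[1,0,0,0,-6.9],[1,0,0,0,-6.9],[1,0,0,0,-6.9],[1,0,0,0,-6.9],[1,0,0,0,0],[1,0,0,0,0],[1,0,0,0,0]]}}

```text
time: 3.0
tool_pos: [0.5043, -0.1098, 0.1719]
ee_rot: [0.454, 1.571, -1.638]
wrist_force: [-0.2, 0.0, 0.0]
width: 0.0006
```

```bash
python3 - <<'E'
from h import *
s=robot.snapshot("wrist");cv2.imwrite("pics/w1.png",s["image"][:,:,::-1]);np.savez("pics/w1.npz",K=s["camera_matrix"],P=s["pose"])
need(L((.5149,-.0866),-.517,(0,-26,130)),-.517)
E
```

```text
shift cm [ 4.19235235 -0.23167594  0.07149315] turn deg -0.18611389870955009 tool x [ 3.28565517e-05 -1.51899619e-04 -9.99999988e-01] f [-0.59782175  0.28544758 -0.64350395] pos [ 0.50441312 -0.10972689  0.17192368] t 3.05 w 0.0006701706561586258
```

View pics/w1.png

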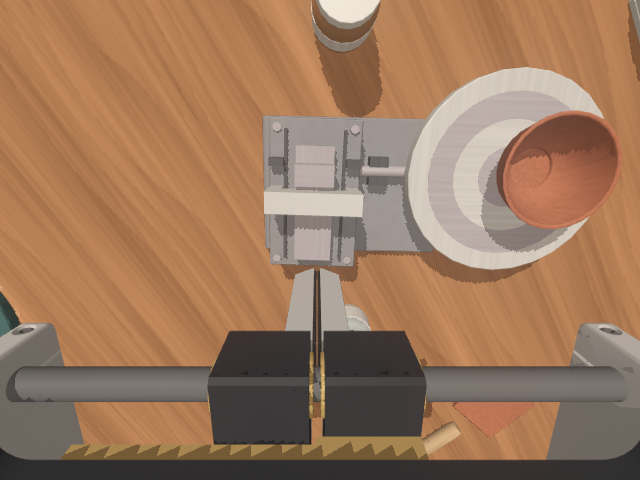

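The wrist view shows the fingertips at (317,268), in line with the tread (centre column about 313). The gate spans (264..363, 188..216) and lies nearly square to the tool.

```bash
python3 - <<'E'
from h import *
D=np.load("pics/w1.npz");P,K=D["P"],D["K"];print(P.round(3))
o=np.array([.5149,-.0866]);yaw=-.517;e=np.array([np.cos(yaw),np.sin(yaw)]);n=np.array([-e[1],e[0]])
g=lambda u,v,z:tuple(np.round([(pt(P,K,u,v,z)[:2]-o)@e*1e3,(pt(P,K,u,v,z)[:2]-o)@n*1e3],1))
for h in(0,.007,.014):
    print(h,"gate TL,TR,BL,BR",[g(u,v,.0875+h) for u,v in((264,188),(363,193),(264,216),(363,217))],"tread L,R",g(294,259,.062+h),g(331,259,.062+h),"block far",g(296,147,.076+h),g(334,147,.076+h))
print("tip",proj(P,K,(0.50441,-0.10973,.17192)), g(317,268,.172))
E
cat > /dev/null; python3 -c "
import cv2;cv2.imwrite('pics/c2.png',cv2.resize(cv2.imread('pics/w1.png')[105:285,235:415],(600,600),interpolation=2))"
```

```text
[[ 0.867  0.478  0.14   0.545]
 [-0.498  0.832  0.245 -0.038]
 [ 0.001 -0.282  0.96   0.384]
 [ 0.     0.     0.     1.   ]]
0 gate TL,TR,BL,BR [(np.float64(-44.1), np.float64(13.7)), (np.float64(44.2), np.float64(8.8)), (np.float64(-45.4), np.float64(-11.8)), (np.float64(45.0), np.float64(-13.2))] tread L,R (np.float64(-20.9), np.float64(-63.3)) (np.float64(17.2), np.float64(-63.5)) block far (np.float64(-15.5), np.float64(48.6)) (np.float64(18.5), np.float64(48.5))
0.007 gate TL,TR,BL,BR [(np.float64(-43.0), np.float64(14.8)), (np.float64(43.3), np.float64(10.0)), (np.float64(-44.2), np.float64(-10.2)), (np.float64(44.0), np.float64(-11.5))] tread L,R (np.float64(-20.3), np.float64(-60.7)) (np.float64(16.9), np.float64(-60.9)) block far (np.float64(-15.1), np.float64(48.8)) (np.float64(18.1), np.float64(48.7))
0.014 gate TL,TR,BL,BR [(np.float64(-41.9), np.float64(15.8)), (np.float64(42.3), np.float64(11.1)), (np.float64(-43.1), np.float64(-8.6)), (np.float64(43.0), np.float64(-9.9))] tread L,R (np.float64(-19.8), np.float64(-58.1)) (np.float64(16.6), np.float64(-58.3)) block far (np.float64(-14.7), np.float64(49.0)) (np.float64(17.8), np.float64(48.9))
tip (np.float64(316.35553231532987), np.float64(263.23638974813184)) (np.float64(2.7), np.float64(-28.7))
```

View pics/c2.png

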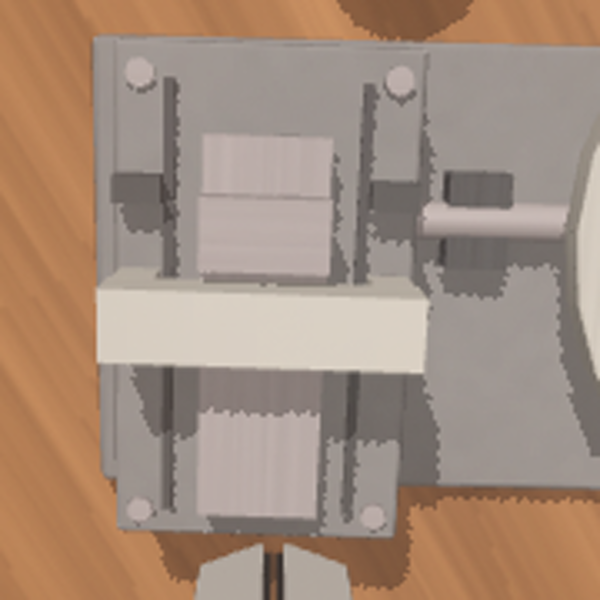

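```bash
python3 - <<'E'
from h import *
need(L((.5149,-.0866),-.545,(0,-27,84)),-.545)
E
```

```text
shift cm [ 8.79235592 -0.30742276  0.17014868] turn deg 1.4181679276567536 tool x [ 3.28565517e-05 -1.51899619e-04 -9.99999988e-01] f [-0.59782175  0.28544758 -0.64350395] pos [ 0.50441312 -0.10972689  0.17192368] t 3.05 w 0.0006701706561586258
```

Request:
{"fn": "carry_out", "kwargs": {"targets": [[1,0,-0.15,0.09,0.7],[1,0,-0.15,0.08,0.7],[1,1,0,0,0],[1,1,0,0,0],[1,1,0,0,0],[1,1,0,0,0],[1,1,0,0,0],[1,1,0,0,0],[1,1,0,0,0],[1,0.8,0,0,0],[1,0.5,0,0,0],[1,0.4,0,0,0],[1,0,0,0,0],[1,0,0,0,0],[1,0,0,0,0]]}}

```text
time: 4.55
tool_pos: [0.5016, -0.1096, 0.0855]
ee_rot: [1.739, 1.57, -0.375]
wrist_force: [-0.2, 0.4, 0.1]
width: 0.0007
```

```bash
python3 - <<'E'
from h import *
need(L((.5149,-.0866),-.545,(0,-27,84)),-.545)
print(Ro.from_euler("xyz",robot.get_obs()["ee_rot"]).as_matrix().round(3))
s=robot.snapshot("wrist");cv2.imwrite("pics/w2.png",s["image"][:,:,::-1])
s=robot.snapshot("wrist");cv2.imwrite("pics/c3.png",cv2.resize(s["image"][100:350,200:450,::-1],(600,600)))
E
```

```text
shift cm [ 0.14561528 -0.05508709  0.04451905] turn deg 0.1209023761756356 tool x [ 1.10467763e-03 -4.34578702e-04 -9.99999295e-01] f [-0.16780476  0.3671787   0.13144059] pos [ 0.50160276 -0.10959121  0.08545688] t 4.55 w 0.0007305748939206674
[[ 0.001  0.856 -0.517]
 [-0.    -0.517 -0.856]
 [-1.     0.001 -0.   ]]
```

View pics/c3.png

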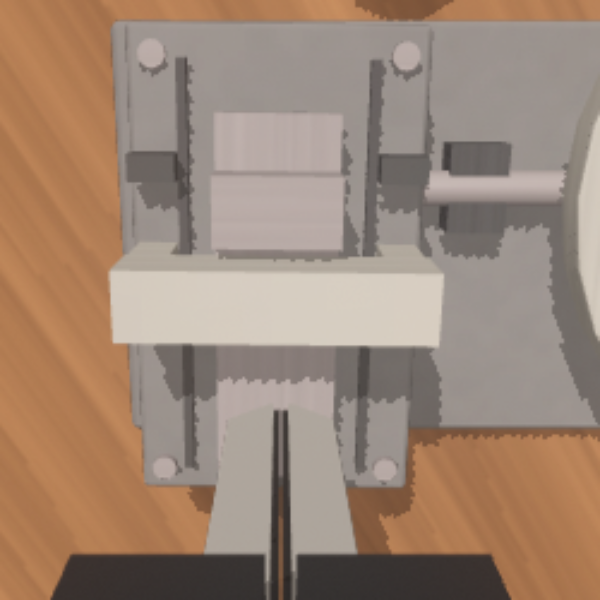

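The fingers are centred over the tread and square to the gate. Next I'll descend gently until they touch.

Request:
{"fn": "carry_out", "kwargs": {"targets": [[1,0.3,0,0,0],[1,0.3,0,0,0],[1,0.15,0,0,0],[1,0.1,0,0,0],[1,0.1,0,0,0],[1,0,0,0,0]]}}

```text
time: 5.25
tool_pos: [0.5011, -0.1094, 0.0752]
ee_rot: [-1.046, 1.571, 3.124]
wrist_force: [-0.4, -0.2, 0.2]
width: 0.0005
```

Request:
{"fn": "carry_out", "kwargs": {"targets": [[1,0.1,0,0,0],[1,0.1,0,0,0],[1,0,0,0,0]]}}

```text
time: 5.55
tool_pos: [0.5011, -0.1094, 0.0732]
ee_rot: [-0.942, 1.571, -3.055]
wrist_force: [-0.2, 0.3, 0.5]
width: 0.0007
```

Request:
{"fn": "carry_out", "kwargs": {"targets": [[1,0.1,0,0,0],[1,0.1,0,0,0],[1,0,0,0,0]]}}

```text
time: 5.85
tool_pos: [0.501, -0.1094, 0.0712]
ee_rot: [-1.103, 1.57, 3.066]
wrist_force: [-0.6, 0.2, 0.2]
width: 0.0002
```

Request:
{"fn": "carry_out", "kwargs": {"targets": [[1,0.1,0,0,0],[1,0.1,0,0,0],[1,0,0,0,0]]}}

```text
time: 6.15
tool_pos: [0.5011, -0.1094, 0.0692]
ee_rot: [-1.114, 1.57, 3.056]
wrist_force: [0.9, -0.3, -0.2]
width: 0.0006
```

Request:
{"fn": "carry_out", "kwargs": {"targets": [[1,0.1,0,0,0],[1,0.1,0,0,0],[1,0,0,0,0]]}}

```text
time: 6.45
tool_pos: [0.5011, -0.1094, 0.0672]
ee_rot: [-1.18, 1.57, 2.989]
wrist_force: [0.6, 0.9, -0.4]
width: 0.0004
```

Request:
{"fn": "carry_out", "kwargs": {"targets": [[1,0.1,0,0,0],[1,0.1,0,0,0],[1,0,0,0,0]]}}

```text
time: 6.75
tool_pos: [0.501, -0.1094, 0.0652]
ee_rot: [-1.079, 1.57, 3.091]
wrist_force: [-0.2, -0.4, 0.8]
width: 0.0005
```

Request:
{"fn": "carry_out", "kwargs": {"targets": [[1,0.1,0,0,0],[1,0.1,0,0,0],[1,0,0,0,0]]}}

```text
time: 7.05
tool_pos: [0.501, -0.1094, 0.0631]
ee_rot: [-1.198, 1.57, 2.972]
wrist_force: [0.4, -0.9, -0.0]
width: 0.0007
```

Request:
{"fn": "carry_out", "kwargs": {"targets": [[1,0.1,0,0,0],[1,0.1,0,0,0],[1,0,0,0,0]]}}

```text
time: 7.35
tool_pos: [0.5011, -0.1094, 0.0612]
ee_rot: [-1.087, 1.57, 3.082]
wrist_force: [-0.2, -0.6, 0.4]
width: 0.0001
```

Request:
{"fn": "carry_out", "kwargs": {"targets": [[1,0.1,0,0,0],[1,0,0,0,0]]}}

```text
time: 7.55
tool_pos: [0.5011, -0.1094, 0.0602]
ee_rot: [-1.082, 1.571, 3.087]
wrist_force: [0.4, -0.5, 0.3]
width: 0.0007
```

There's no contact yet at 60 mm, which is below the lowest expected tread height, so I'll look before going further.

```bash
python3 - <<'E'
from h import *
s=robot.snapshot("wrist")["image"][100:350,200:450,::-1];t=robot.snapshot("scene")["image"][180:260,255:335,::-1]
cv2.imwrite("pics/c4.png",np.hstack([cv2.resize(s,(400,400)),cv2.resize(t,(400,400),interpolation=2)]))
need(L((.5149,-.0866),-.545,(0,-27,60)),-.545)
E
```

```text
shift cm [ 0.03716377 -0.01515134  0.03337426] turn deg 0.12341089699248187 tool x [ 2.29903976e-05 -8.40170932e-05 -9.99999996e-01] f [-0.94780291  1.24631976 -0.25048024] pos [ 0.50120484 -0.10948091  0.06037163] t 7.65 w 0.0004908598541362036
```

View pics/c4.png

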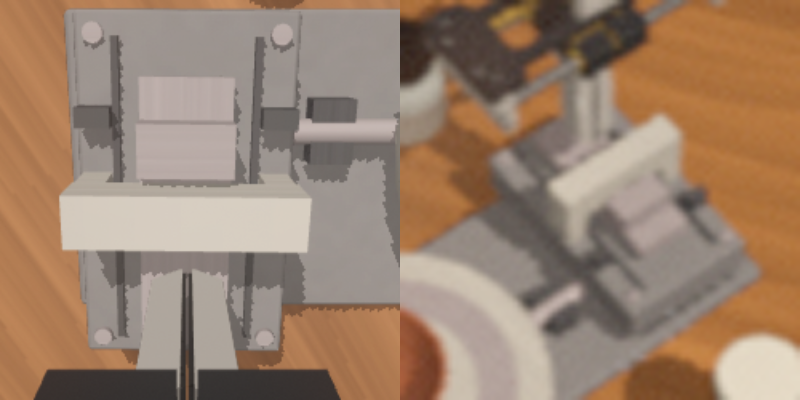

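The fingers are just above the tread and correctly centred, so I'll keep stepping down.

Request:
{"fn": "carry_out", "kwargs": {"targets": [[1,0.1,0,0,0],[1,0,0,0,0]]}}

```text
time: 7.85
tool_pos: [0.5011, -0.1094, 0.0592]
ee_rot: [-1.081, 1.571, 3.089]
wrist_force: [-0.6, 1.4, -0.2]
width: 0.0003
```

Request:
{"fn": "carry_out", "kwargs": {"targets": [[1,0.1,0,0,0],[1,0,0,0,0]]}}

```text
time: 8.05
tool_pos: [0.5011, -0.1094, 0.0582]
ee_rot: [-0.811, 1.571, -2.925]
wrist_force: [0.2, -0.2, -0.2]
width: 0.0003
```

Request:
{"fn": "carry_out", "kwargs": {"targets": [[1,0.1,0,0,0],[1,0,0,0,0]]}}

```text
time: 8.25
tool_pos: [0.5011, -0.1094, 0.0572]
ee_rot: [-1.137, 1.571, 3.033]
wrist_force: [-0.4, 0.8, 0.2]
width: 0.0007
```

Request:
{"fn": "carry_out", "kwargs": {"targets": [[1,0.1,0,0,0],[1,0,0,0,0]]}}

```text
time: 8.45
tool_pos: [0.5011, -0.1094, 0.0562]
ee_rot: [-0.997, 1.571, -3.111]
wrist_force: [-0.8, 0.2, -0.4]
width: 0.0005
```

Request:
{"fn": "carry_out", "kwargs": {"targets": [[1,0.1,0,0,0],[1,0,0,0,0]]}}

```text
time: 8.65
tool_pos: [0.5011, -0.1094, 0.0552]
ee_rot: [-0.969, 1.571, -3.083]
wrist_force: [-0.9, -0.8, -0.5]
width: 0.0004
```

```bash
python3 - <<'E'
from h import *
s=robot.snapshot("wrist");P,K=s["pose"],s["camera_matrix"];cv2.imwrite("pics/w3.png",s["image"][:,:,::-1])
t=robot.snapshot("scene");o=robot.get_obs()
print(o["tool_pos"],o["wrist_force"],"tip wrist",proj(P,K,o["tool_pos"]),"tip scene",proj(t["pose"],t["camera_matrix"],o["tool_pos"]),t["pose"][:3,3])
a=s["image"][200:350,250:400,::-1];b=t["image"][185:245,255:315,::-1]
cv2.imwrite("pics/c5.png",np.hstack([cv2.resize(a,(400,400),interpolation=2),cv2.resize(b,(400,400),interpolation=2)]))
E
```

```text
[ 0.50117361 -0.1094617   0.05533716] [0.00382585 0.33287265 0.77116943] tip wrist (np.float64(316.39787692937085), np.float64(263.46218261655093)) tip scene (np.float64(291.93642388195263), np.float64(213.94430634486056)) [1.29728807 0.2313515  1.23166064]
```

View pics/c5.png

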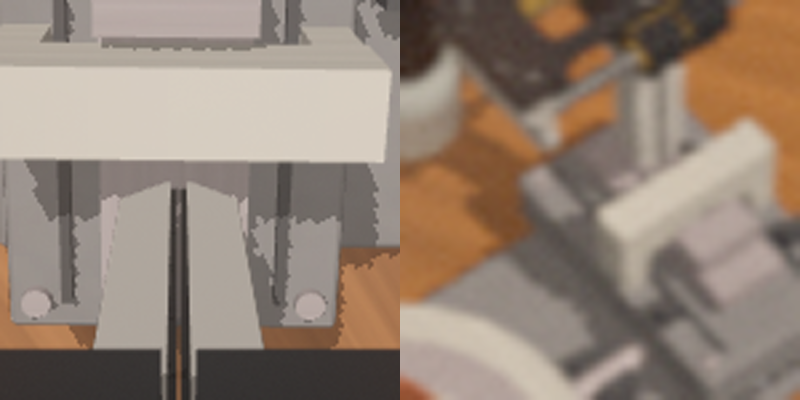

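Request:
{"fn": "carry_out", "kwargs": {"targets": [[1,0.1,0,0,0],[1,0,0,0,0]]}}

```text
time: 8.95
tool_pos: [0.5011, -0.1095, 0.0542]
ee_rot: [-0.909, 1.571, -3.022]
wrist_force: [0.3, -0.5, -0.2]
width: 0.0005
```

Request:
{"fn": "carry_out", "kwargs": {"targets": [[1,0.1,0,0,0],[1,0,0,0,0]]}}

```text
time: 9.15
tool_pos: [0.5011, -0.1095, 0.0532]
ee_rot: [-0.975, 1.571, -3.088]
wrist_force: [-0.1, 0.4, -0.5]
width: 0.0003
```

Request:
{"fn": "carry_out", "kwargs": {"targets": [[1,0.1,0,0,0],[1,0,0,0,0]]}}

```text
time: 9.35
tool_pos: [0.5011, -0.1094, 0.0522]
ee_rot: [-1.026, 1.571, -3.14]
wrist_force: [0.2, 0.9, -1.0]
width: 0.0007
```

```bash
python3 - <<'E'
from h import *
s=robot.snapshot("wrist");P2,K=s["pose"],s["camera_matrix"];P1=np.load("pics/w1.npz")["P"]
cv2.imwrite("pics/w4.png",s["image"][:,:,::-1]);np.savez("pics/w4.npz",P=P2,K=K)
P3=P2.copy();P3[2,3]+=.0553-.0522
print("f",K[0,0],"cam z",P1[2,3],P2[2,3])
M=lambda P:K@np.diag([1,-1,-1])@np.linalg.inv(P)[:3]
for n,a,b in(("screwL",(276.7,257.7),(263.5,314)),("screwR",(346.9,260.1),(366.2,314.8)),("boxL",(271,263.4),(254.5,321.9)),("boxR",(353.8,265.8),(376.4,321.9)),("gateBR",(363.1,216.6),(394.75,260.75))):
    X=cv2.triangulatePoints(M(P1),M(P3),np.array(a,float),np.array(b,float))[:,0];X=X[:3]/X[3]
    print(n,X.round(4),"repro",np.round(proj(P1,K,X)-np.array(a),1))
print("tread Z w1",K[0,0]*.036/36.6,"w3",K[0,0]*.036/55.1)
a=cv2.imread("pics/w1.png");b=s["image"][:,:,::-1]
cv2.imwrite("pics/c6.png",cv2.resize(b[90:340,220:420],(480,600),interpolation=2))
E
```

```text
f 332.9209695951237 cam z 0.3838556767150598 0.26413448756351426
screwL [ 0.4487 -0.1231  0.0549] repro [0. 0.]
screwR [ 0.511  -0.1631  0.0524] repro [-0.1  0. ]
boxL [ 0.44   -0.1252  0.0553] repro [-0.3 -0.1]
boxR [ 0.5142 -0.1734  0.0502] repro [-0.  0.]
gateBR [ 0.5474 -0.1192  0.0907] repro [-0.3  0.2]
tread Z w1 0.3274632487820889 w3 0.21751642296596102
```

View pics/c6.png

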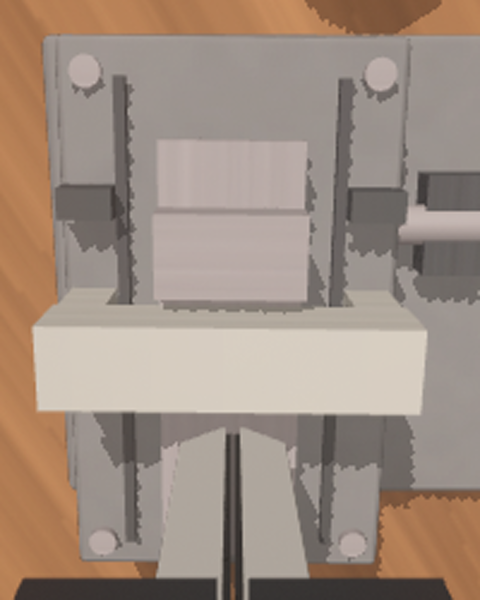

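Triangulation puts the box top near 52 mm and the block near 82 mm, so the lock sits about 6 mm high with the plunger out. The finger outline isn't clipped in the image. The shut fingers therefore end above the reported TCP, and I'll keep stepping down until force shows.

Request:
{"fn": "carry_out", "kwargs": {"targets": [[1,0.1,0,0,0],[1,0,0,0,0]]}}

```text
time: 9.6
tool_pos: [0.5011, -0.1094, 0.0512]
ee_rot: [-0.994, 1.571, -3.108]
wrist_force: [0.6, -0.1, -0.3]
width: 0.0006
```

Request:
{"fn": "carry_out", "kwargs": {"targets": [[1,0.1,0,0,0],[1,0,0,0,0]]}}

```text
time: 9.8
tool_pos: [0.5011, -0.1095, 0.0502]
ee_rot: [-0.951, 1.571, -3.065]
wrist_force: [0.4, 0.0, 0.1]
width: 0.0007
```

Request:
{"fn": "carry_out", "kwargs": {"targets": [[1,0.1,0,0,0],[1,0,0,0,0]]}}

```text
time: 10.0
tool_pos: [0.5011, -0.1095, 0.0492]
ee_rot: [-0.913, 1.571, -3.027]
wrist_force: [0.5, 0.6, 0.2]
width: 0.0006
```

Request:
{"fn": "carry_out", "kwargs": {"targets": [[1,0.1,0,0,0],[1,0,0,0,0]]}}

```text
time: 10.2
tool_pos: [0.5011, -0.1094, 0.0482]
ee_rot: [-0.987, 1.571, -3.101]
wrist_force: [0.1, 0.4, -0.6]
width: 0.0003
```

Request:
{"fn": "carry_out", "kwargs": {"targets": [[1,0.1,0,0,0],[1,0,0,0,0]]}}

```text
time: 10.4
tool_pos: [0.5011, -0.1095, 0.0472]
ee_rot: [-1.061, 1.571, 3.108]
wrist_force: [-0.5, 0.4, -0.8]
width: 0.0004
```

Request:
{"fn": "carry_out", "kwargs": {"targets": [[1,0.1,0,0,0],[1,0,0,0,0]]}}

```text
time: 10.6
tool_pos: [0.5011, -0.1094, 0.0462]
ee_rot: [-1.124, 1.571, 3.045]
wrist_force: [0.1, -0.2, 0.7]
width: 0.0003
```

```bash
python3 - <<'E'
from h import *
s=robot.snapshot("wrist");t=robot.snapshot("scene");o=robot.get_obs()
print(o["tool_pos"],o["wrist_force"],proj(t["pose"],t["camera_matrix"],o["tool_pos"]))
a=s["image"][225:345,255:375,::-1];b=t["image"][185:245,265:325,::-1]
cv2.imwrite("pics/c7.png",np.hstack([cv2.resize(a,(400,400),interpolation=2),cv2.resize(b,(400,400),interpolation=2)]))
E
```

```text
[ 0.50116805 -0.10946526  0.04631754] [ 0.89414755 -0.43456055 -0.76334868] (np.float64(292.00634831778115), np.float64(215.62557755721517))
```

View pics/c7.png

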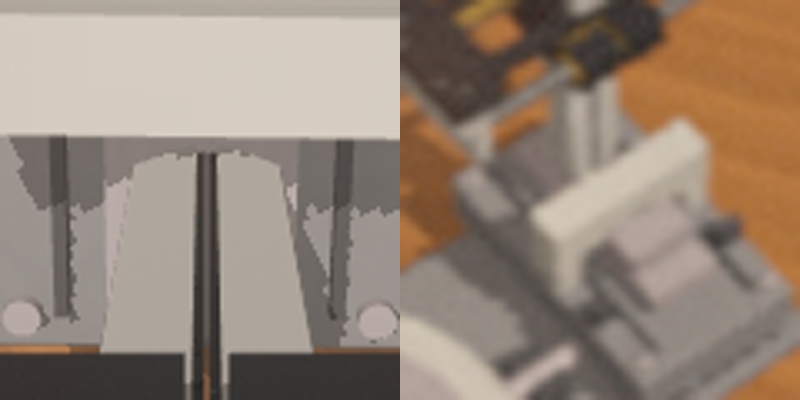

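Request:
{"fn": "carry_out", "kwargs": {"targets": [[1,0.1,0,0,0],[1,0,0,0,0]]}}

```text
time: 10.9
tool_pos: [0.5011, -0.1094, 0.0452]
ee_rot: [-1.117, 1.571, 3.052]
wrist_force: [-0.2, -0.4, -0.2]
width: 0.0001
```

Request:
{"fn": "carry_out", "kwargs": {"targets": [[1,0.1,0,0,0],[1,0,0,0,0]]}}

```text
time: 11.1
tool_pos: [0.5011, -0.1094, 0.0442]
ee_rot: [-0.976, 1.571, -3.09]
wrist_force: [-0.3, 0.5, -0.1]
width: 0.0006
```

Request:
{"fn": "carry_out", "kwargs": {"targets": [[1,0.1,0,0,0],[1,0,0,0,0]]}}

```text
time: 11.3
tool_pos: [0.5011, -0.1094, 0.0432]
ee_rot: [-1.131, 1.571, 3.039]
wrist_force: [1.1, -0.5, 0.0]
width: 0.0004
```

```bash
python3 - <<'E'
from h import *
t=robot.snapshot("scene");o=robot.get_obs()
print(o["joint_positions"].round(4),o["joint_torque"].round(2),o["tool_pos"])
a=cv2.imread("pics/scene0.png");b=t["image"][:,:,::-1]
g=lambda i:cv2.cvtColor(np.ascontiguousarray(i),cv2.COLOR_BGR2GRAY).astype(np.float32)
print("block",cv2.phaseCorrelate(g(a)[206:236,290:322],g(b)[206:236,290:322]))
A=cv2.resize(a[190:240,270:330],(400,333),interpolation=2);B=cv2.resize(b[190:240,270:330],(400,333),interpolation=2)
cv2.imwrite("pics/c8.png",np.hstack([A,B]))
E
```

```text
[-3.2550e-01  6.7500e-02  1.6507e+00 -1.0000e-04  1.4234e+00  2.1740e-01] [ -0.   -31.48 -28.57   0.07  -0.    -0.  ] [ 0.50115214 -0.10945001  0.04329481]
block ((0.12169365682142974, -0.05996094723558976), 1.0546497533718744)
```

View pics/c8.png

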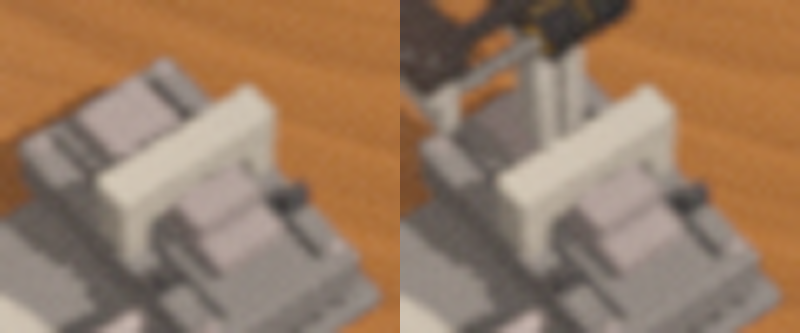

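```bash
python3 - <<'E'
from h import *
s=robot.snapshot("wrist")["image"];cv2.imwrite("pics/w5.png",s[:,:,::-1]);print(robot.get_obs()["tool_pos"])
I={k:cv2.imread(f"pics/{k}.png").astype(int) for k in("w1","w2","w3","w4","w5")}
for c in(302,308,312,321,325,331):
    print("col",c)
    for k in I: print(" ",k,*[f"{I[k][r,c].sum()//3}" for r in range(260,286)])
E
```

```text
[ 0.50118831 -0.10945999  0.04332797]
col 302
  w1 112 105 106 106 101 95 95 96 96 97 97 97 163 167 168 167 166 167 167 167 167 167 167 167 167 167
  w2 172 172 172 172 172 172 172 172 172 173 172 172 166 165 165 165 166 165 165 165 165 166 165 165 165 165
  w3 137 126 126 125 125 125 125 126 125 126 125 125 163 166 166 166 166 166 166 166 166 166 166 166 166 166
  w4 203 203 137 126 126 125 126 125 125 126 125 125 163 166 166 166 166 166 166 166 166 165 166 166 166 166
  w5 203 203 203 202 202 203 202 203 138 127 127 126 121 120 163 166 166 166 166 166 166 166 166 166 166 166
col 308
  w1 113 107 107 106 104 93 93 94 94 129 165 168 167 167 167 167 167 167 167 167 167 167 167 167 167 167
  w2 174 173 173 174 173 173 173 174 173 170 166 165 165 165 165 166 165 165 165 165 165 165 165 166 165 165
  w3 139 127 126 126 126 126 127 127 127 145 165 166 166 166 166 166 166 166 166 166 165 166 166 166 166 166
  w4 203 203 139 126 126 126 126 127 127 145 165 166 166 166 166 166 166 166 166 166 166 166 166 166 166 166
  w5 203 203 203 203 202 202 203 202 139 124 120 120 121 122 122 163 167 166
[... 1531 characters left out ...]
6 166 166 166 165 166 166 166 166 166 165
  w5 203 203 203 203 203 203 203 204 156 127 122 121 162 166 166 167 166 166 166 166 166 166 166 166 166 166
col 331
  w1 107 106 107 144 146 105 99 100 100 97 96 113 164 168 167 167 168 167 167 167 167 167 167 167 167 167
  w2 173 172 173 173 173 172 172 172 172 172 173 171 166 165 165 166 165 165 165 165 165 165 165 165 165 165
  w3 156 130 127 127 127 128 127 127 127 128 127 137 164 166 166 166 166 166 165 166 166 165 166 165 166 165
  w4 203 203 156 129 128 127 127 127 127 126 127 138 164 166 166 166 166 166 166 166 166 166 166 166 165 165
  w5 203 203 203 203 204 204 203 203 156 130 127 126 120 163 166 167 166 166 166 166 166 167 166 166 166 165
```

Pixel check: the finger tip edge still sits at rows 268–269 with no clipping. The new dark band is the gate's shadow falling on the fingers. The tips are still in the air, so I'll keep descending.

Request:
{"fn": "carry_out", "kwargs": {"targets": [[1,0.1,0,0,0],[1,0,0,0,0]]}}

```text
time: 11.6
tool_pos: [0.5011, -0.1094, 0.0422]
ee_rot: [-1.065, 1.571, 3.104]
wrist_force: [0.1, -0.6, 0.4]
width: 0.0006
```

Request:
{"fn": "carry_out", "kwargs": {"targets": [[1,0.1,0,0,0],[1,0,0,0,0]]}}

```text
time: 11.8
tool_pos: [0.5011, -0.1095, 0.0412]
ee_rot: [-0.901, 1.571, -3.014]
wrist_force: [-0.4, 0.5, 0.1]
width: 0.0005
```

Request:
{"fn": "carry_out", "kwargs": {"targets": [[1,0.1,0,0,0],[1,0,0,0,0]]}}

```text
time: 12.0
tool_pos: [0.5011, -0.1094, 0.0402]
ee_rot: [-1.158, 1.571, 3.012]
wrist_force: [-0.2, 0.7, 0.7]
width: 0.0009
```

```bash
python3 - <<'E'
from h import *
s=robot.snapshot("wrist")["image"];cv2.imwrite("pics/w6.png",s[:,:,::-1]);o=robot.get_obs();print(o["tool_pos"],o["wrist_force"])
for c in(302,312,321,331): print(c,*[s[r,c].astype(int).sum()//3 for r in range(256,286)])
E
```

```text
[ 0.50111613 -0.10945444  0.0402675 ] [ 0.02938641 -0.14694154  0.33044102]
302 203 203 203 203 203 203 203 202 203 202 202 202 202 202 156 128 121 120 120 120 163 166 166 166 166 166 166 166 166 166
312 203 203 203 203 203 203 203 203 202 202 202 202 203 203 152 123 121 120 120 119 163 166 166 165 166 166 166 166 166 166
321 203 203 203 203 203 203 203 203 203 203 204 203 203 203 170 125 120 120 121 120 162 165 165 165 165 165 165 165 165 164
331 203 203 203 203 203 204 203 203 203 203 203 203 203 204 172 130 120 120 121 161 166 166 166 166 166 166 166 166 165 166
```

Request:
{"fn": "carry_out", "kwargs": {"targets": [[1,0.1,0,0,0],[1,0,0,0,0]]}}

```text
time: 12.25
tool_pos: [0.5011, -0.1094, 0.0392]
ee_rot: [-1.056, 1.571, 3.113]
wrist_force: [0.5, 0.7, -0.6]
width: 0.0008
```

Request:
{"fn": "carry_out", "kwargs": {"targets": [[1,0.1,0,0,0],[1,0,0,0,0]]}}

```text
time: 12.45
tool_pos: [0.5011, -0.1094, 0.0382]
ee_rot: [-1.103, 1.571, 3.066]
wrist_force: [-0.1, -0.1, 0.2]
width: 0.0004
```

Request:
{"fn": "carry_out", "kwargs": {"targets": [[1,0.1,0,0,0],[1,0,0,0,0]]}}

```text
time: 12.65
tool_pos: [0.5011, -0.1094, 0.0372]
ee_rot: [-1.132, 1.571, 3.037]
wrist_force: [0.4, -0.5, -0.0]
width: 0.0004
```

Request:
{"fn": "carry_out", "kwargs": {"targets": [[1,0.1,0,0,0],[1,0,0,0,0]]}}

```text
time: 12.85
tool_pos: [0.5011, -0.1095, 0.0362]
ee_rot: [-0.868, 1.571, -2.981]
wrist_force: [-0.2, -0.6, 0.1]
width: 0.0005
```

```bash
python3 - <<'E'
from h import *
D=np.load("pics/scene0.npz");R=Ro.from_euler("xyz",[-1.6637242,1.5685917,1.80766677]).as_matrix();t=np.array([.17796,-.51975,.17071])
for dz in(0,.015,.03):
  print(dz,[np.round(proj(D["P"],D["K"],t+R[:,1]*s*.053-R[:,0]*dz),1) for s in(1,-1)])
a=cv2.imread("pics/scene0.png").astype(int)
for c in(194,196,198,200,224,226,228,230): print(c,*[a[r,c].sum()//3 for r in range(66,100)])
o=robot.get_obs();print(o["tool_pos"],o["wrist_force"],o["joint_torque"])
E
```

```text
0 [array([199.3,  90.1]), array([229.9,  90.8])]
0.015 [array([198.4,  86.5]), array([229.2,  87.2])]
0.03 [array([197.6,  82.9]), array([228.6,  83.6])]
194 113 135 146 149 150 150 148 150 151 153 143 137 139 134 109 89 83 80 79 81 84 82 81 83 78 76 77 77 81 77 75 73 79 78
196 72 75 79 80 86 94 110 126 131 134 137 146 147 149 148 141 119 92 80 80 85 82 81 82 78 77 75 80 78 77 76 87 100 107
198 120 121 117 111 103 92 86 80 80 76 81 78 86 94 109 123 122 107 84 80 80 84 82 81 79 79 76 77 79 77 76 84 103 109
200 122 123 121 120 115 113 110 111 114 117 118 116 114 99 73 65 76 82 76 84 81 81 81 83 79 79 74 80 78 81 78 87 103 109
224 115 109 109 109 115 116 113 114 115 111 114 118 117 112 85 73 79 76 79 86 84 81 83 80 79 79 82 79 79 80 82 79 75 76
226 122 119 125 132 139 146 147 146 137 129 133 130 128 125 111 99 96 90 81 84 84 79 84 79 80 81 77 78 77 82 86 79 78 74
228 114 124 141 151 156 146 144 146 149 151 149 151 150 150 151 148 145 131 102 87 83 80 76 79 78 78 78 80 79 76 84 84 77 77
230 114 118 122 125 127 127 127 126 132 134 135 134 135 145 137 124 111 92 79 76 84 85 80 78 78 80 82 81 81 78 82 80 78 86
[ 0.50108403 -0.10945772  0.03621015] [-0.22114445 -0.60893347  0.10380364] [-3.59341750e-03 -3.16355860e+01 -2.85072505e+01  7.46575207e-02
 -1.49974949e-02  2.56796029e-04]
```

An independent check agrees. At the start pose the fingertips show at row ~83 in the scene view, but the reported TCP projects to row ~90. The real tips are therefore about 30 mm behind the reported TCP, and contact should come within a few mm.

Request:
{"fn": "carry_out", "kwargs": {"targets": [[1,0.1,0,0,0],[1,0,0,0,0]]}}

```text
time: 13.05
tool_pos: [0.5011, -0.1094, 0.0352]
ee_rot: [-1.039, 1.571, 3.131]
wrist_force: [0.0, 0.5, 0.7]
width: 0.0003
```

Request:
{"fn": "carry_out", "kwargs": {"targets": [[1,0.1,0,0,0],[1,0,0,0,0]]}}

```text
time: 13.25
tool_pos: [0.5013, -0.1095, 0.0344]
ee_rot: [1.418, 1.571, -0.696]
wrist_force: [0.7, -0.5, 0.2]
width: 0.0007
```

Request:
{"fn": "carry_out", "kwargs": {"targets": [[1,0.1,0,0,0],[1,0,0,0,0]]}}

```text
time: 13.45
tool_pos: [0.5013, -0.1095, 0.0343]
ee_rot: [1.513, 1.57, -0.6]
wrist_force: [-2.1, 0.7, 4.7]
width: 0.0005
```

Request:
{"fn": "carry_out", "kwargs": {"targets": [[1,0.1,0,0,0],[1,0,0,0,0]]}}

```text
time: 13.65
tool_pos: [0.5013, -0.1095, 0.0336]
ee_rot: [1.538, 1.57, -0.576]
wrist_force: [-2.8, 0.9, 7.0]
width: 0.0004
```

Contact at TCP z ≈ 34.5 mm, with about 7 N, which matches the spring preload. Now I'll press it in.

Request:
{"fn": "carry_out", "kwargs": {"targets": [[1,0.1,0,0,0],[1,0.1,0,0,0],[1,0.1,0,0,0],[1,0,0,0,0]]}}

```text
time: 14.05
tool_pos: [0.5013, -0.1095, 0.0309]
ee_rot: [1.558, 1.57, -0.555]
wrist_force: [-2.9, 1.5, 8.2]
width: 0.0007
```

Request:
{"fn": "carry_out", "kwargs": {"targets": [[1,0.1,0,0,0],[1,0.1,0,0,0],[1,0.1,0,0,0],[1,0,0,0,0]]}}

```text
time: 14.45
tool_pos: [0.5013, -0.1095, 0.0281]
ee_rot: [1.576, 1.57, -0.538]
wrist_force: [-3.7, 1.2, 9.1]
width: 0.0006
```

Request:
{"fn": "carry_out", "kwargs": {"targets": [[1,0.1,0,0,0],[1,0.1,0,0,0],[1,0.1,0,0,0],[1,0,0,0,0]]}}

```text
time: 14.85
tool_pos: [0.5014, -0.1095, 0.0254]
ee_rot: [1.593, 1.57, -0.521]
wrist_force: [-4.1, 1.8, 10.6]
width: 0.0003
```

Request:
{"fn": "carry_out", "kwargs": {"targets": [[1,0.1,0,0,0],[1,0.1,0,0,0],[1,0,0,0,0]]}}

```text
time: 15.15
tool_pos: [0.5014, -0.1095, 0.0236]
ee_rot: [1.591, 1.57, -0.523]
wrist_force: [-5.2, 1.1, 12.1]
width: 0.0005
```

Request:
{"fn": "carry_out", "kwargs": {"targets": [[1,0.1,0,0,0],[1,0,0,0,0]]}}

```text
time: 15.35
tool_pos: [0.5014, -0.1095, 0.0227]
ee_rot: [1.577, 1.57, -0.537]
wrist_force: [-4.4, 2.0, 11.2]
width: 0.0002
```

Request:
{"fn": "carry_out", "kwargs": {"targets": [[1,0.1,0,0,0],[1,0,0,0,0]]}}

```text
time: 15.55
tool_pos: [0.5014, -0.1095, 0.0222]
ee_rot: [1.572, 1.57, -0.542]
wrist_force: [-5.3, 1.9, 13.3]
width: 0.0007
```

Request:
{"fn": "carry_out", "kwargs": {"targets": [[1,0.1,0,0,0],[1,0,0,0,0]]}}

```text
time: 15.75
tool_pos: [0.5014, -0.1096, 0.0222]
ee_rot: [1.544, 1.57, -0.569]
wrist_force: [-8.0, 2.2, 17.6]
width: 0.0006
```

Request:
{"fn": "carry_out", "kwargs": {"targets": [[1,0.05,0,0,0],[1,0,0,0,0]]}}

```text
time: 15.95
tool_pos: [0.5014, -0.1096, 0.0221]
ee_rot: [1.534, 1.569, -0.58]
wrist_force: [-7.8, 2.8, 20.3]
width: 0.0004
```

The plunger is at its hard stop under about 20 N. Next, slide toward the gate (tool −z).

Request:
{"fn": "carry_out", "kwargs": {"targets": [[1,0,0,-0.1,0],[1,0,0,-0.1,0],[1,0,0,-0.1,0],[1,0,0,-0.1,0],[1,0,0,0,0]]}}

```text
time: 16.45
tool_pos: [0.5014, -0.1096, 0.0221]
ee_rot: [0.12, 1.563, -1.994]
wrist_force: [-12.2, -4.6, 21.8]
width: 0.0006
```

Request:
{"fn": "carry_out", "kwargs": {"targets": [[1,0,0,-0.1,0],[1,0,0,-0.1,0],[1,0,0,-0.1,0],[1,0,0,0,0]]}}

```text
time: 16.85
tool_pos: [0.5019, -0.1094, 0.0221]
ee_rot: [0.096, 1.558, -2.019]
wrist_force: [-14.9, -9.0, 22.2]
width: 0.0006
```

Friction on the tread is high, so I'll ease the down force slightly and go on.

Request:
{"fn": "carry_out", "kwargs": {"targets": [[1,-0.05,0,0,0],[1,0,0,-0.1,0],[1,0,0,-0.1,0],[1,0,0,0,0]]}}

```text
time: 17.25
tool_pos: [0.5048, -0.1073, 0.0222]
ee_rot: [0.409, 1.56, -1.705]
wrist_force: [-10.8, -8.4, 16.4]
width: 0.0005
```

Request:
{"fn": "carry_out", "kwargs": {"targets": [[1,0,0,-0.1,0],[1,0,0,-0.1,0],[1,0,0,0,0]]}}

```text
time: 17.55
tool_pos: [0.5066, -0.1056, 0.0222]
ee_rot: [0.559, 1.56, -1.556]
wrist_force: [-9.3, -8.6, 16.1]
width: 0.0003
```

Request:
{"fn": "carry_out", "kwargs": {"targets": [[1,0,-0.1,-0.1,0],[1,0,-0.05,-0.1,0],[1,0,0,-0.1,0],[1,0,0,0,0]]}}

```text
time: 17.95
tool_pos: [0.5083, -0.1031, 0.0222]
ee_rot: [0.803, 1.558, -1.311]
wrist_force: [-5.6, -10.3, 13.0]
width: 0.0006
```

Request:
{"fn": "carry_out", "kwargs": {"targets": [[1,0,0,-0.1,0],[1,0,0,-0.1,0],[1,0,0,-0.1,0],[1,0,0,0,0]]}}

```text
time: 18.35
tool_pos: [0.5099, -0.1005, 0.0222]
ee_rot: [0.808, 1.558, -1.307]
wrist_force: [-4.4, -11.0, 13.0]
width: 0.0004
```

```bash
cat >> h.py <<'E'
def st():
    o=robot.get_obs();d=o["tool_pos"][:2]-np.array([.5149,-.0866]);e=np.array([.855,-.518]);n=np.array([.518,.855])
    f=o["wrist_force"];print("lock x,y mm",d@e*1e3,d@n*1e3,"z",o["tool_pos"][2],"F x,y,z",f[:2]@e,f[:2]@n,f[2],"t",o["time"])
E
python3 -c "
from h import *;st()"
```

```text
lock x,y mm 2.919694460450039 -14.50228401211744 z 0.022218258341090216 F x,y,z 1.8859464605375704 -11.678358303857044 13.004995839231844 t 18.35
```

Request:
{"fn": "carry_out", "kwargs": {"targets": [[1,0.05,0,-0.1,0],[1,0,0,-0.1,0],[1,0,0,-0.1,0],[1,0,0,0,0]]}}

```text
time: 18.75
tool_pos: [0.5112, -0.0984, 0.0222]
ee_rot: [0.768, 1.557, -1.346]
wrist_force: [-6.7, -12.0, 15.4]
width: 0.0008
```

Request:
{"fn": "carry_out", "kwargs": {"targets": [[1,0,0,-0.1,0],[1,0,0,-0.1,0],[1,0,0,-0.1,0],[1,0,0,0,0]]}}

```text
time: 19.15
tool_pos: [0.5128, -0.0958, 0.0222]
ee_rot: [0.775, 1.557, -1.34]
wrist_force: [-6.7, -11.0, 15.1]
width: 0.0007
```

```bash
python3 -c "
from h import *;st()
s=robot.snapshot('scene')['image'][190:240,270:330,::-1];a=cv2.imread('pics/scene0.png')[190:240,270:330]
g=lambda i:i.astype(int).sum(2)//3
for r in(22,25,28):print(*g(a)[r,12:45],'|',*g(s)[r,12:45])"
```

```text
lock x,y mm 3.008700362171311 -8.960083482454136 z 0.02218440577765462 F x,y,z -0.023883533621020147 -12.827145336573047 15.140340677197797 t 19.15
114 99 96 107 137 154 160 159 154 157 175 188 194 195 194 194 193 194 191 187 179 173 168 165 164 166 168 168 154 134 119 117 117 | 139 114 104 105 111 114 112 113 114 116 116 127 147 162 161 160 177 188 192 194 194 193 194 193 191 188 179 174 168 165 161 146 122
99 94 105 123 147 173 187 194 196 195 194 195 194 192 188 185 177 172 165 161 159 159 162 159 144 138 153 159 147 134 122 117 115 | 135 100 89 91 98 108 111 114 120 131 152 173 187 193 194 194 195 194 194 192 192 186 176 170 168 167 165 160 162 164 158 138 120
93 94 117 153 181 193 195 194 194 193 188 177 170 167 165 165 165 165 165 164 166 165 167 167 166 161 148 133 120 106 100 96 90 | 146 132 109 83 94 134 170 187 193 195 195 195 194 194 194 191 186 179 172 169 168 167 166 165 156 130 107 113 127 120 113 101 89
```

The gate is moving with the fingers. I'll continue to the end stop and watch for a rise in force.

Request:
{"fn": "carry_out", "kwargs": {"targets": [[1,0,0,-0.1,0],[1,0,0,-0.1,0],[1,0,0,-0.1,0],[1,0,0,0,0]]}}

```text
time: 19.6
tool_pos: [0.5144, -0.0933, 0.0222]
ee_rot: [0.783, 1.557, -1.331]
wrist_force: [-5.8, -12.1, 15.0]
width: 0.0007
```

Request:
{"fn": "carry_out", "kwargs": {"targets": [[1,0,0,-0.1,0],[1,0,0,-0.1,0],[1,0,0,-0.1,0],[1,0,0,0,0]]}}

```text
time: 20.0
tool_pos: [0.516, -0.0907, 0.0222]
ee_rot: [0.789, 1.557, -1.326]
wrist_force: [-6.4, -13.2, 14.8]
width: 0.0006
```

```bash
python3 -c "
from h import *;st()"
```

```text
lock x,y mm 3.078567935309159 -2.9253847480543467 z 0.02218768458442487 F x,y,z 1.3471694264388019 -14.576213888097678 14.79987010853206 t 20.0
```

Request:
{"fn": "carry_out", "kwargs": {"targets": [[1,0,0,-0.1,0],[1,0,0,-0.1,0],[1,0,0,0,0]]}}

```text
time: 20.3
tool_pos: [0.5161, -0.0906, 0.0222]
ee_rot: [0.624, 1.555, -1.492]
wrist_force: [-8.4, -15.4, 15.2]
width: -0.0002
```

Request:
{"fn": "carry_out", "kwargs": {"targets": [[1,0,0,-0.1,0],[1,0,0,-0.1,0],[1,0,0,0,0]]}}

```text
time: 20.6
tool_pos: [0.516, -0.0906, 0.0222]
ee_rot: [0.491, 1.552, -1.625]
wrist_force: [-11.9, -19.2, 17.3]
width: 0.0005
```

```bash
python3 -c "
from h import *;st()"
```

```text
lock x,y mm 3.0535947791969984 -2.881939985602521 z 0.02223326903968853 F x,y,z -0.24877429475163285 -22.58153007643943 17.25944956393526 t 20.6
```

The force jumps with no further motion at y ≈ −2.9, so this is a stop. I'll check that the gate is home by measuring its shift in the scene camera.

```bash
cat > g.py <<'E'
from h import *
def gate(img,lo=180):
    c=img[185:245,265:330].astype(int);m=((c.min(2)>lo)&(c.max(2)-c.min(2)<45)).astype(np.uint8)
    n,l,st,ce=cv2.connectedComponentsWithStats(m);i=[k for k in range(1,n) if st[k,4]>15]
    return [(ce[k].round(2)+[265,185],st[k].tolist()) for k in i]
D=np.load("pics/scene0.npz")
p=lambda y,h=.0055:np.array(proj(D["P"],D["K"],L((.5149,-.0866),-.545,(0,y,87.5+1e3*h))))
print("px per 19mm",p(19)-p(0),"mid0",p(0))
print("start",gate(cv2.imread("pics/scene0.png")))
t=robot.snapshot("scene")["image"][:,:,::-1];cv2.imwrite("pics/sc_now.png",t);print("now",gate(t));st()
E
python3 g.py
```

```text
px per 19mm [3.82020877 3.92594755] mid0 [296.95431598 212.14233684]
start []
now []
lock x,y mm 3.055950780249018 -2.8698785665656095 z 0.02224320070581018 F x,y,z 0.5198897767438814 -22.91550030411738 16.903413822506167 t 20.65
```

```bash
python3 - <<'E'
from h import *
a=cv2.imread("pics/scene0.png");b=cv2.imread("pics/sc_now.png")
print(a[212,294:300])
g=lambda i:i.astype(np.float32).sum(2)/3
# sub-pixel: align gate top-bright mask
for n,i in(("0",a),("now",b)):
    c=i[185:245,265:330].astype(int);m=(g(i[185:245,265:330])>183)&(c[...,2]-c[...,0]<60)
    k,l,s,ce=cv2.connectedComponentsWithStats(m.astype(np.uint8));j=1+np.argmax(s[1:,4]);print(n,ce[j]+[265,185],s[j])
E
```

```text
[[179 196 207]
 [180 197 209]
 [178 196 208]
 [179 196 207]
 [178 195 207]
 [180 195 207]]
0 [297.48818898 211.76377953] [ 21  19  24  17 127]
now [300.78358209 215.55223881] [ 24  22  24  18 134]
```

The measured shift is about 17–18 mm. It ended at a hard stop, which fits a start near q ≈ 4 mm and home now. I'll unwind the side force, lift off and check from above.

Request:
{"fn": "carry_out", "kwargs": {"targets": [[1,0,0,0.1,0],[1,0,0,0.1,0],[1,0,0,0.1,0],[1,0,0,0.1,0],[1,0,0,0.1,0],[1,0,0,0,0]]}}

```text
time: 21.25
tool_pos: [0.5162, -0.0905, 0.0222]
ee_rot: [0.972, 1.559, -1.143]
wrist_force: [-5.1, -9.4, 14.2]
width: 0.0001
```

Request:
{"fn": "carry_out", "kwargs": {"targets": [[1,-0.1,0,0.05,0],[1,-0.1,0,0.05,0],[1,-0.1,0,0.05,0],[1,-0.1,0,0.05,0],[1,-0.1,0,0,0],[1,-0.1,0,0,0],[1,0,0,0,0]]}}

```text
time: 21.95
tool_pos: [0.5137, -0.0886, 0.0241]
ee_rot: [0.781, 1.567, -1.334]
wrist_force: [0.8, -4.5, 1.0]
width: 0.0007
```

```bash
python3 -c "
from h import *;st()"
```

```text
lock x,y mm 0.039665763760497505 -2.345909227296172 z 0.024104592290069185 F x,y,z 3.0088267984553063 -3.4754358894140815 0.9924996910811601 t 21.95
```

Request:
{"fn": "carry_out", "kwargs": {"targets": [[1,-0.1,0,0.1,0],[1,-0.1,0,0.1,0],[1,-0.1,0,0.2,0],[1,-0.2,0,0.3,0],[1,-0.3,0,0.3,0],[1,-0.5,0,0.3,0],[1,-1,0,0.2,0],[1,-2,0,0.3,0],[1,-2,0,0,0],[1,-2,0,0,0],[1,-2,0,0,0],[1,-2,0,0,0],[1,-1,0,0,0],[1,0,0,0,0],[1,0,0,0,0]]}}

```text
time: 23.45
tool_pos: [0.5038, -0.1018, 0.1565]
ee_rot: [-1.194, 1.57, 2.975]
wrist_force: [0.7, 0.0, -0.3]
width: 0.0007
```

```bash
python3 - <<'E'
from h import *;st()
s=robot.snapshot("wrist");np.savez("pics/w9.npz",P=s["pose"],K=s["camera_matrix"]);i=s["image"][:,:,::-1]
cv2.imwrite("pics/w9.png",i);cv2.imwrite("pics/c9.png",cv2.resize(i[100:300,220:420],(600,600),interpolation=2))
E
```

```text
lock x,y mm -1.6288832275114444 -18.76764372035608 z 0.15646975334479218 F x,y,z 0.5431971600001055 0.3589998702616791 -0.33268634116854734 t 23.45
```

View pics/c9.png

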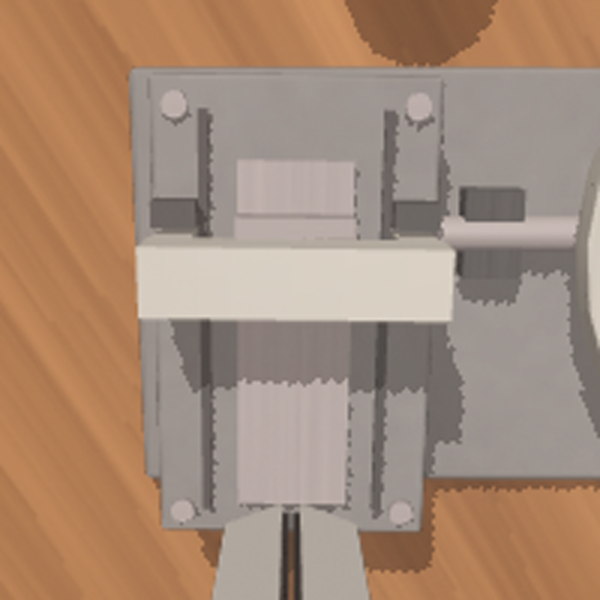

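The gate now lies over the block against the two dark end stops at (175,215) and (420,215). One numeric check follows: the distance from the tread end to the gate's −y face, which is 70 mm when home.

```bash
python3 - <<'E'
from h import *
D=np.load("pics/w9.npz");P,K=D["P"],D["K"];n=np.array([.518,.855])
f=lambda u,v,z:pt(P,K,220+(u-1)/3,100+(v-1)/3,z)[:2]@n*1e3
for h in(.002,.0055,.008):
  g=f(295,320,.0875+h);print(h,"tread end->gate",g-f(292,504,.0515+h),"block far edge->gate +y top",f(295,215,.0655+h)-f(295,247,.0875+h), "gate thick",f(295,247,.0875+h)-g,"plate end->gate(-42)",f(295,159,.0515+h)-g)
D=np.load("pics/w1.npz");P,K=D["P"],D["K"];f=lambda u,v,z:pt(P,K,u,v,z)[:2]@n*1e3
print("start tread end->gate (48+q0)",f(313.7,215.1,.093)-f(313,260,.0675))
E
```

```text
0.002 tread end->gate 70.63679981057538 block far edge->gate +y top 6.625545035573509 gate thick 20.63931701093108 plate end->gate(-42) 42.82736702691528
0.0055 tread end->gate 69.93314453244247 block far edge->gate +y top 6.515325786350218 gate thick 20.380307769884325 plate end->gate(-42) 42.26990793858624
0.008 tread end->gate 69.43053361949046 block far edge->gate +y top 6.436597751190817 gate thick 20.195301169136542 plate end->gate(-42) 41.8717228754941
start tread end->gate (48+q0) 52.48853726479484
```

All three distances match home: 69.9 mm against 70, 42.3 against 42, and 6.5 against 6. The arm is clear, so I'm handing in.

```bash
python3 -c "
from h import *;print(robot.close_job())"
```

```text
the job is handed in; nothing more can be done
None
```

The turntable is locked. I pressed the plunger 12.3 mm to its hard stop, slid the gate over the block to its end stop while holding it down, then released and lifted clear. The job was handed in at about 23.5 s.

**Forces:** The readings I took showed a peak of about 28 N total at the wrist, made up of about 22 N down and about 17 N sideways. Later, when pushing against the gate's end stop, the sideways part reached about 23 N with 17 N down.

**Last checks:**

| Check | Measured | Expected when home |
|---|---|---|
| Tread end to gate's near (-y) face | 69.9 mm | 70 mm |
| Plate end to gate's near (-y) face | 42.3 mm | 42 mm |
| Block beyond the gate | 6.5 mm | 6 mm |

- **Plunger held:** the load on the fingers fell to about 1 N after about 2 mm of lift, so the gate is keeping the plunger down.
- **Arm clear:** the final wrist force was about 0 N.

**What disagreed:**
- **Fingertip position:** the real fingertips end roughly 30 mm behind the reported TCP, so contact came at a TCP height of 34.5 mm. I found it by stepping down on force and checking against the images.
- **Gate travel:** a coarse scene-camera estimate gave about 17–18 mm, which agrees with the 17.4 mm from the close-up measurements.
- **Not checked:** I did not test that the wheel is held, and I did not measure the bowl, jars and other items again. The arm felt no contact with anything except the tread and gate.

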